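# Shim a rocking chopping block

### The job

The chopping block with the heavy mortar on it rocks because its near-left foot is wound in and does not reach the worktop. Slide the wooden shim, thin end first, under that short foot from the block's left side until you feel it drag and bite, without shoving the block along or jacking it up, and let go of it. Then press down firmly, with about 15 N, on top of that corner to make sure the block no longer rocks; the block must stay where it is and standing on its three good feet the whole time.

Things in the scene. Friction and masses are not known exactly. Their poses are not given: they have to be found in the camera images.
- block: Chopping block of glued wood staves, 260 (x) x 340 (y) x 36 mm, 2.2 kg, on four levelling feet (28 mm round rubber pads on thin stems) at x +-105, y +-145 mm. Origin: under its middle, at the soles of the good feet, on the worktop; x points away from the robot, y left, z up. Underside at z 20, top at z 56 mm. Short foot's outer edge is 11 mm inside the left face (y +170).
- short_foot (a point): Point straight below the centre of the short foot at worktop level (block frame -105, 145, 0 mm). That foot is seized, wound in; its sole hangs 5 to 12 mm above the worktop, different every time and not reported. A lift of roughly 8 to 12 N under it takes the diagonally opposite foot off the worktop; so does such a push down on its corner while it hangs free.
- press_spot (a point): Point on the block's top face straight above the short foot (block frame -105, 145, 56 mm)
- shim: Loose wooden wedge, 130 (x) x 30 (y) mm, 45 g, lying flat. Thickness grows evenly from 2.5 mm at the thin end (x +65) to 16.8 mm at the butt (x -65). Origin: centre of its flat underside; x points to the thin end. Grip it across its width near the butt. It bites 20 to 90 mm behind its thin end; drag then grows past 8 N within 5 mm; at 10 to 25 N it jams and shoves the block. 5 to 8 N of drag is a good fit. Friction holds it where it is left.
- shim_tip (a point): Middle of the shim's thin edge, at its underside (shim frame x = +65 mm)
- mortar: Heavy grey stone mortar with its pestle, 148 mm wide, 94 mm high (about 150 with the pestle), 2.1 kg, standing on the far right part of the block; origin under its middle. Leave it standing there.
- bowl: Stoneware bowl, 130 mm wide, 55 mm high, behind and right of the sink; origin under its middle. Leave it alone.
- mug: Mug, 90 mm wide and 100 mm high with a handle, behind the place where the shim lies; origin under its middle. Leave it alone.
There are look-alikes about, which are no part of the job. There is more than one size of the mortar; the job needs the larger.

How it is judged (in metres and radians):
On the way, in this order (a step that is already met when the one before it is completed fails the run):
1. the shim lies under the short foot and carries more than 1 N of it, with the block level within 0.009 rad (opposite foot under 1.5 mm off) (contact force between block and shim above 1 N and angle between block's own z axis and vertical below 0.009 rad and x of short_foot in the frame of shim between -0.062 and 0.065 m and y of short_foot in the frame of shim between -0.02 and 0.02 m), for 0.3 s.
2. with the shim let go, the fingers press on the block with more than 10 N within 60 mm of the point above the short foot, the shim carries more than 1 N and the block stays level within 0.009 rad (all of step 1 and contact force between the fingers and block above 10 N and horizontal distance between the grasp point and press_spot below 0.06 m and contact force between the fingers and shim below 0.5 N), for 0.2 s.
At the end, for the whole second after the job is handed in: the shim lies flat under the short foot (foot centre within 20 mm of its centre line) and carries over 1 N; the block is level within 0.009 rad (opposite foot under 1.5 mm off) and shifted under 6 mm; the mortar stands upright; block and shim are at rest (all of step 1 and height (world z) of shim below 0.003 m and distance of block from where it was at the start of the episode below 0.006 m and angle between mortar's own z axis and vertical below 0.05 rad and linear speed of each of block, shim below 0.01 m/s); the robot touches nothing.
It fails at once if the block rocks or is jacked up: it tilts by more than 0.018 rad (opposite foot 3 mm off) (angle between block's own z axis and vertical above 0.018 rad).
It fails at once if the block is shoved more than 7 mm (distance of block from where it was at the start of the episode above 0.007 m).
It fails at once if the mortar is tipped or shoved (angle between mortar's own z axis and vertical above 0.15 rad or distance of mortar from where it was at the start of the episode above 0.03 m).
It fails at once if the bowl or the mug is moved more than 20 mm (distance of any of bowl, mug from where it was at the start of the episode above 0.02 m).
It also fails if it takes over 54 s, if anything falls off the work surface, if the arm or the gripper's body presses on something with over 40 N, if the wrist force passes 120 N, or if a joint passes its speed limit or range.

### The arm

A 6-joint arm with a two-finger parallel gripper is mounted at the origin on a cart in front of the work surface, level with it; the furniture and walls round the work are solid. World frame = base frame: x ahead of the robot, y to its left, z up, the work surface at z = 0. Lengths are in mm, angles in rad, forces in N, time in s.
With the tool pointing down it reaches from about 275 to 750 mm from the base axis. Payload 10.2 kg.
Tool frame: the origin (TCP) lies at the very end of the fingers, on their centre line; the grasp point (between the pads) lies 19 mm behind it; z points along the fingers, y is the direction in which the jaws open and shut (so a half turn about z gives the same grasp; the last joint's range is limited). The gripper opens to 85 mm and grips with 20 to 120 N. Pads are 22 mm wide; open, the fingers measure 114 mm over their backs; the gripper's body (76 mm by 85 mm) begins 54 mm behind the grasp point. The pads swing forward as they close: fully open they stand 13 mm farther back than shut.
Start: joints at [-1.493, 0.313, 1.498, -0, 1.331, -0.223], TCP at [155.536, -501.438, 231.294] pointing down, gripper open.
Joint ranges: [-2.94, 2.94], [-0.97, 2.17], [0.19, 2.56], [-1.23, 4.37], [0.02, 3.11], [-2.88, 2.88]. Speed limits (rad/s): [2.39, 2.39, 3.01, 3.14, 3.14, 3.14].

### API

Orientations are given as a unit quaternion [w, x, y, z].
In Python, from rig import sensors, imaging, ctrl gives the robot as it stands.
- The arm moves only by the shell command python3 -m creep 'ROWS' [FORCE]. ROWS is JSON, a list of rows, each an object with "grip": the finger opening in mm, from 0 to 85.4; "linear": the shift along the tool's x, y, z in mm, a list of three; "rot": the turn, a rotation vector about the tool's x, y, z in rad, a list of three. A call has 1 to 12 rows; each row shifts and turns the commanded pose from where the row before left it, along the tool's axes as they then stand; what a row does not reach is not made up. A row lasts 1/12 s, in which the tool goes at most 41.7 mm and 7.16 degrees, less where a joint would pass 70% of its speed; a pose out of reach is approached as far as the arm can. A call with a gripper value outside its range is refused whole. The fingers move at their own pace and stop on an object; FORCE is the grip in N (left out, the last holds). Time passes only in rows, so rows that do not move let the fingers close. It gives the time, the measured TCP pose, the force and the opening at its end, in the units of the state.
- sensors.sense(): the state, without advancing time (a new reading comes with each control period).
- imaging.capture(name): name is "scene" or "top"; returns (picture, depth): 384x512x3 uint8, red, green, blue; 384x512 float32, mm along the optical axis (not along the pixel's ray), 0 where there is no reading.
- imaging.camera_params(name): a dict with "intrinsics" (3x3 intrinsics, pixels), "R" (3x3) and "t" (3): a world point X has camera coordinates R X + t. Camera axes: x right, y down, z forward; pixel columns grow to the right and rows downward; lengths in mm; the calibration is good to about 2 mm. A picture is of the moment at which its call begins. camera_params takes no time and is no camera call.
- ctrl.finish_job(): hands the job in, once; it reports no verdict.
The state is a dict: "time_s": time; "joints": joint angles; "dq": joint speeds; "tau": joint torques, N m; "eef_pos": TCP position; "ee_rot": TCP orientation; "force": force on the tool from outside, world axes, zero at the start; "wrist_torque": the same for the moment, N m; "grip_width": opening from 0.0 (shut) to 1.0 (fully open).
Only numpy, scipy, OpenCV 4.12 (cv2) and the standard library are available. Lean on these libraries where they do the work, as an engineer would, in place of code of your own. Each camera call takes 0.05 s, during which the arm holds its last target.

## Working session

There is one attempt and no reset: what is moved stays moved. The work goes in short steps, Python scripts to look and compute and a shell command to move; the robot and the scene stay as the last step left them, time stands still between calls to the robot, and variables do not carry over. Pictures are saved under pics/ and viewed, and the job is handed in when it is done.

```bash
ls; mkdir -p pics; python3 - <<'E'
from rig import sensors, imaging, ctrl
import cv2,numpy as np
print(sensors.sense())
for n in ("scene","top"):
    p,d=imaging.capture(n)
    cv2.imwrite(f"pics/{n}0.png",cv2.resize(p[:,:,::-1],(800,600)))
    np.savez(f"{n}0.npz",p=p,d=d)
    print(imaging.camera_params(n))
E
```

```text
pics
{'time_s': 0.0, 'joints': array([-1.49338406e+00,  3.13450757e-01,  1.49842582e+00, -1.00653122e-05,
        1.33098039e+00, -2.23406373e-01]), 'dq': array([-9.10533833e-05, -1.11962539e-03, -5.53561022e-04,  1.28914109e-03,
        2.48484414e-04,  8.76850564e-04]), 'tau': array([ 1.31605288e-03, -4.12265611e+01, -2.59742653e+01, -1.28645052e-04,
        4.15742790e-03, -5.83908005e-06]), 'eef_pos': array([ 155.52168795, -501.17590439,  230.73892179]), 'ee_rot': array([-6.30831970e-04,  9.88709450e-01,  1.49843996e-01,  4.12299172e-05]), 'force': array([-0.64955282,  0.63004928,  0.7702658 ]), 'wrist_torque': array([0.04045362, 0.02904869, 0.00144254]), 'grip_width': 0.9991033446050859}
{'intrinsics': array([[489.3039082 ,   0.        , 256.03393417],
       [  0.        , 489.3039082 , 190.1274986 ],
       [  0.        ,   0.        ,   1.        ]]), 'R': array([[-0.8323596 , -0.55400797, -0.01589587],
       [-0.41028295,  0.63519778, -0.65436357],
       [ 0.37261965, -0.53814399, -0.75601299]]), 't': array([ 370.10613565,  394.50055227, 1504.47970155])}
{'intrinsics': array([[415.17616841,   0.        , 257.58186569],
       [  0.        , 415.17616841, 191.10172714],
       [  0.        ,   0.        ,   1.        ]]), 'R': array([[-0.02631831, -0.99964632,  0.00381828],
       [-0.98717501,  0.02538795, -0.15761013],
       [ 0.15745745, -0.00791735, -0.98749403]]), 't': array([-195.9060366 ,  571.33892218, 1587.52414445])}
```

View pics/scene0.png

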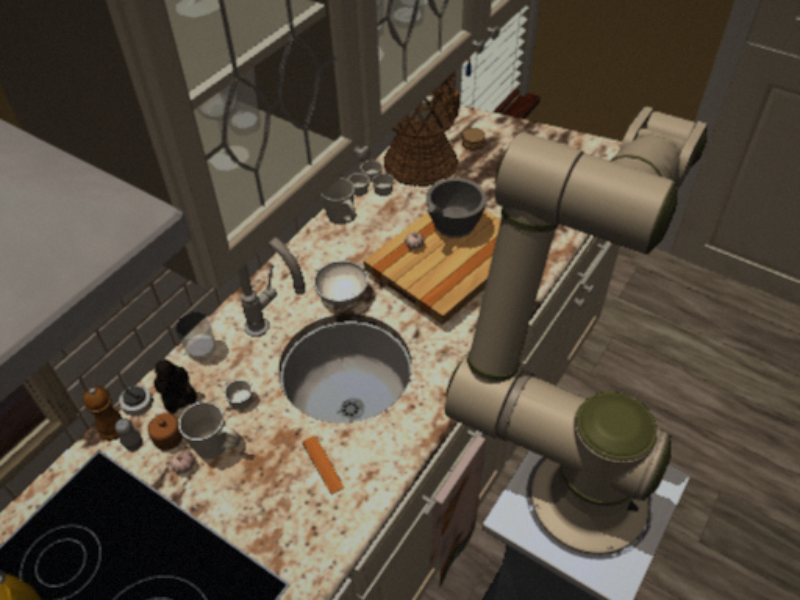

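View pics/top0.png

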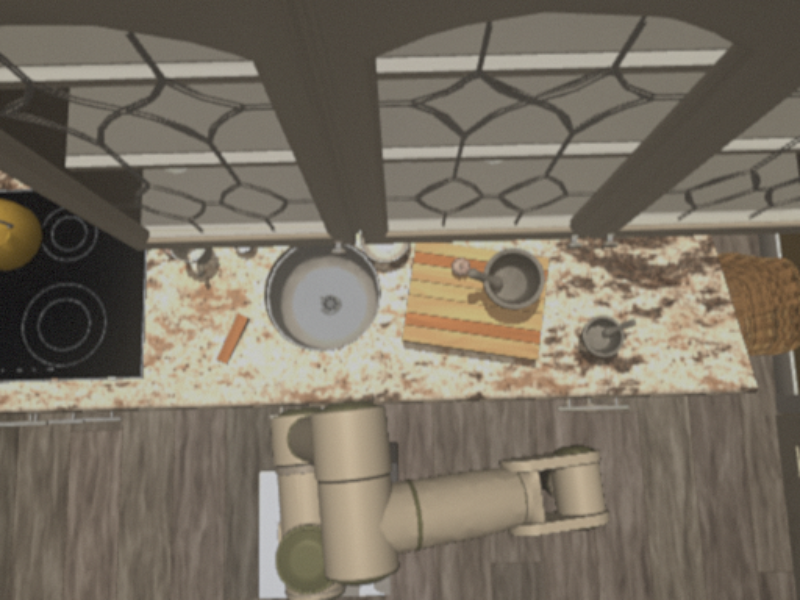

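Scene: sink (345,370), block (440,265), shim orange at (322,463), mug (205,430), bowl (340,285). Top: shim (233,338), block corners about (415,242),(548,258),(537,360),(403,342); the larger mortar on the block (513,280), a smaller look-alike at (600,337) on the worktop.

```bash
cat > h.py <<'E'
import numpy as np
from rig import imaging
def w(n,u,v,z=None,depth=None):
    c=imaging.camera_params(n);K,R,t=map(np.array,(c["intrinsics"],c["R"],c["t"]))
    r=np.linalg.solve(K,[u,v,1.]);o=-R.T@t;dd=R.T@r
    return o+dd*((z-o[2])/dd[2] if depth is None else depth)
def px(n,X):
    c=imaging.camera_params(n);K,R,t=map(np.array,(c["intrinsics"],c["R"],c["t"]))
    q=K@(R@np.array(X,float)+t);return q[:2]/q[2]
E
python3 - <<'E'
import numpy as np,cv2
def crop(n,x0,y0,x1,y1,k,o):
    p=np.load(n+"0.npz")["p"][y0:y1,x0:x1,::-1]
    cv2.imwrite(o,cv2.resize(p,None,fx=k,fy=k,interpolation=cv2.INTER_CUBIC))
crop("top",130,190,170,240,11,"pics/tshim.png")
crop("top",250,145,360,240,7,"pics/tblock.png")
crop("scene",185,270,230,325,10,"pics/sshim.png")
crop("scene",225,130,325,210,8,"pics/sblock.png")
E
```

```text
(no output)
```

View pics/tshim.png

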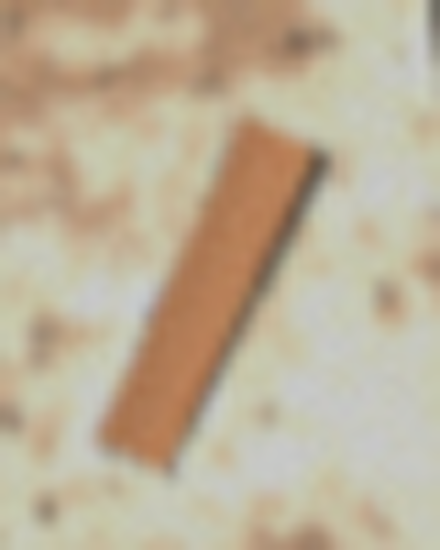

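View pics/tblock.png

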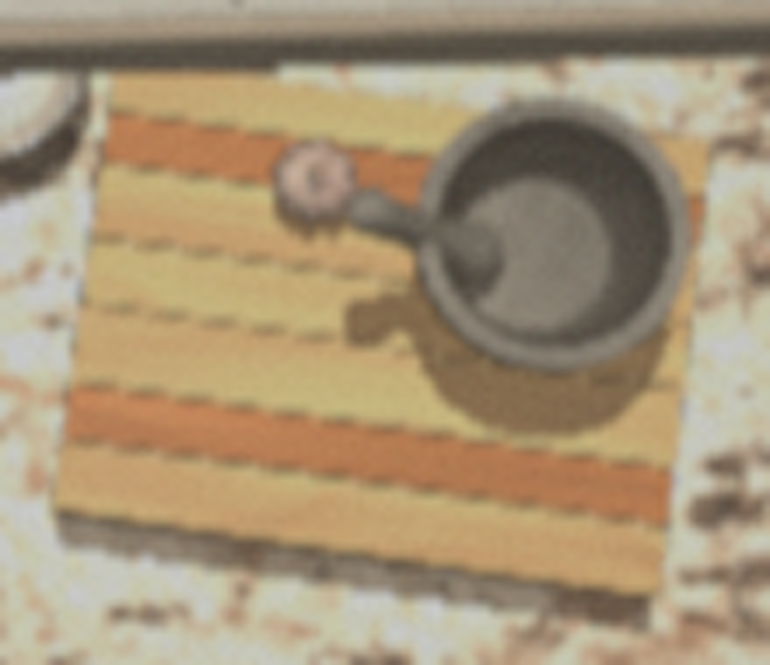

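View pics/sshim.png

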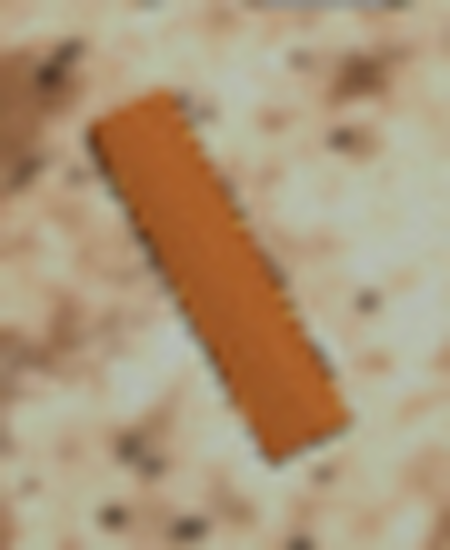

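View pics/sblock.png

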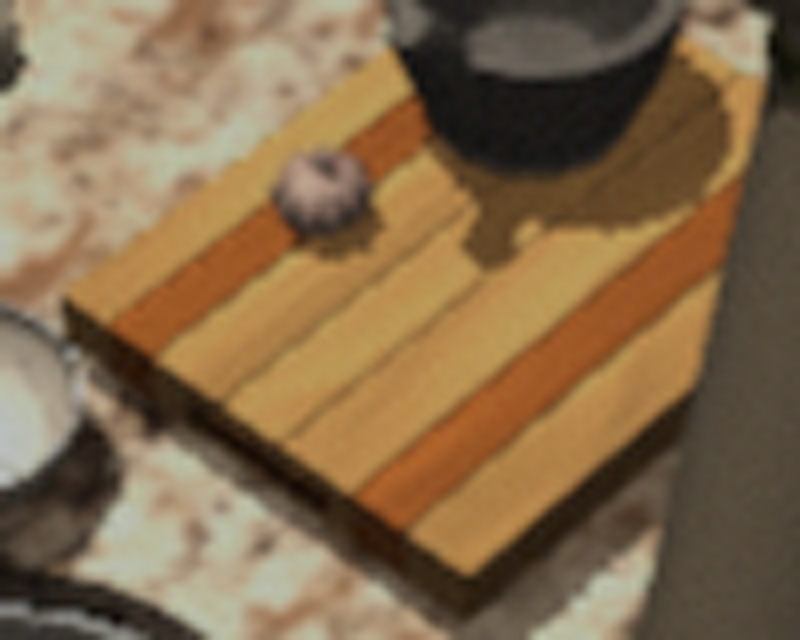

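```bash
python3 - <<'E'
from h import *
import cv2
np.set_printoptions(precision=1,suppress=True)
T=np.load("top0.npz");S=np.load("scene0.npz")
def f(n,x,y,k,ox,oy,z): return w(n,(x+.5)/k-.5+ox,(y+.5)/k-.5+oy,z)
print("shim top, far z17 / near z2.5 ; and reverse")
for a in [(248,118),(310,147),(103,440),(165,470)]: print([f("top",*a,11,130,190,z) for z in (17,2.5)])
for a in [(92,128),(172,92),(350,418),(275,463)]: print("scene",[f("scene",*a,10,185,270,z) for z in (17,2.5)])
# depth based points on shim
for n,s in(("top",T),("scene",S)):
    hsv=cv2.cvtColor(s["p"],cv2.COLOR_RGB2HSV)
    x0,y0,x1,y1=(130,190,170,240) if n=="top" else (185,270,230,325)
    m=np.zeros(hsv.shape[:2],bool);m[y0:y1,x0:x1]=(hsv[y0:y1,x0:x1,1]>130)&(hsv[y0:y1,x0:x1,0]<16)
    lab,st=cv2.connectedComponents(m.astype(np.uint8))[:2]
    l,stt,_=cv2.connectedComponentsWithStats(m.astype(np.uint8))[1:]
    i=1+stt[1:,4].argmax();m=l==i
    v,u=np.nonzero(m);d=s["d"][v,u];ok=d>0
    P=np.array([w(n,a,b,depth=c) for a,b,c in zip(u[ok],v[ok],d[ok])])
    A=np.c_[P[:,:2]-P[:,:2].mean(0),np.ones(len(P))]
    co=np.linalg.lstsq(A,P[:,2],rcond=None)[0]
    print(n,len(P),P.mean(0),"grad",co[:2]*1000, "minrect",cv2.minAreaRect(P[:,:2].astype(np.float32)))
# block top z=56
for a in [(110,72),(712,145),(662,597),(55,510)]: print("block",f("top",*a,7,250,145,56))
for a in [(63,305),(468,578)]: print("block sc",f("scene",*a,8,225,130,56))
# depth of block top
for uv in[(275,205),(320,215),(275,175)]: print(w("top",*uv,depth=T["d"][uv[1],uv[0]]))
E
```

```text
shim top, far z17 / near z2.5 ; and reverse
[array([544.4, 210.4,  17. ]), array([546.5, 214. ,   2.5])]
[array([533.3, 187.8,  17. ]), array([535.2, 191.2,   2.5])]
[array([429.3, 260.7,  17. ]), array([430.3, 264.7,   2.5])]
[array([418. , 238.3,  17. ]), array([418.9, 242.2,   2.5])]
scene [array([542.5, 215.1,  17. ]), array([549.1, 209.3,   2.5])]
scene [array([529. , 190.4,  17. ]), array([535.5, 184.4,   2.5])]
scene [array([412.2, 251.5,  17. ]), array([417.4, 246.2,   2.5])]
scene [array([422.5, 276.3,  17. ]), array([427.9, 271.1,   2.5])]
top 114 [482.7 224.4  10.1] grad [  63.9 -154.9] minrect ((480.7877197265625, 225.0850830078125), (22.995018005371094, 117.98698425292969), 63.875274658203125)
scene 351 [481.  230.7   8.4] grad [105.1  -8.7] minrect ((485.85296630859375, 227.39364624023438), (30.71525001525879, 140.465576171875), 63.91526794433594)
block [ 709.1 -245.    56. ]
block [ 658.1 -583.5   56. ]
block [ 404.6 -540.2   56. ]
block [ 461.3 -207.3   56. ]
block sc [ 710.  -238.7   56. ]
block sc [ 461.1 -200.    56. ]
[ 507.4 -276.7   60.8]
[ 463.9 -449.    61.9]
[ 627.1 -280.9   54.2]
```

Both cameras show the shim tapering from a thick far end (about 537,201 mm) to its tip near (424,256) mm, so the butt faces away. Next I check the sink rim height in the insertion path, the mug, and the block outline.

```bash
python3 - <<'E'
from h import *
import cv2
np.set_printoptions(precision=0,suppress=True,linewidth=150)
T=np.load("top0.npz");S=np.load("scene0.npz")
def hm(n,d):
    c=imaging.camera_params(n);K,R,t=map(np.array,(c["intrinsics"],c["R"],c["t"]))
    v,u=np.mgrid[:384,:512];r=np.stack([u,v,np.ones_like(u)],-1)@np.linalg.inv(K).T
    return (r*d[...,None]-t)@R
for n,s in(("top",T),("scene",S)):
    P=hm(n,s["d"]);ok=s["d"]>0
    for x in(460,480,500):
        row=[]
        for y in range(-230,-40,10):
            m=ok&(abs(P[...,0]-x)<8)&(abs(P[...,1]-y)<6)
            row.append(np.median(P[m][:,2]) if m.any() else np.nan)
        print(n,x,np.array(row))
    if n=="scene":
        m=ok&(P[...,2]>40)&(P[...,2]<115)&(P[...,0]>520)&(P[...,0]<760)&(P[...,1]>150)&(P[...,1]<380)
        Q=P[m];print("mug-ish",Q.min(0),Q.max(0),np.median(Q,0))
# overlay
B=[(x,y,z) for x in(-130,130) for y in(-170,170) for z in(20,56)]
for yaw,c in((-9.3,(561.9,-393)),):
    a=np.radians(yaw);Rz=np.array([[np.cos(a),-np.sin(a)],[np.sin(a),np.cos(a)]])
    for n,s,cr in(("top",T,(250,145,360,240,7)),("scene",S,(225,130,325,210,8))):
        x0,y0,x1,y1,k=cr
        im=cv2.resize(s["p"][y0:y1,x0:x1,::-1],None,fx=k,fy=k,interpolation=cv2.INTER_CUBIC)
        pts=[]
        for p in[(-130,-170),(130,-170),(130,170),(-130,170)]:
            q=px(n,[*(Rz@p+c),56]);pts.append(((q-[x0,y0]+.5)*k-.5).astype(int))
        cv2.polylines(im,[np.array(pts)],True,(255,0,0),1)
        q=px(n,[*(Rz@[-105,145]+c),56]);cv2.circle(im,tuple(((q-[x0,y0]+.5)*k).astype(int)),4,(255,0,0),2)
        print("foot",Rz@[-105,145]+c,"corner",Rz@[-130,170]+c)
        cv2.imwrite(f"pics/ov_{n}.png",im)
E
```

```text
top 460 [ 54.  54.  21.   3.   1.   3.   2.   1.   2.  -3.   2.   0.   2.   1.   0.   2.  -2. -30. -29.]
top 480 [  57.   56.   55.    1.   -2.    0.   -0.   -0.   -0.   -1.   -0.    2.    0.   -3.  -25. -156. -159. -160. -157.]
top 500 [  54.   56.   52.    4.    1.    1.   -0.    2.    1.    0.    0.   -0.  -32.   nan -156. -164. -167. -177. -178.]
scene 460 [43. 30. 31. 24. -1. -1. -0. -2. -0. -0. -1. -1. -1.  0. -2. -4. -1. -2. nan]
scene 480 [ 55.  52.  38.  29.  -2.   0.   1.   0.  -1.  -2.  -1.  -1.  -3. -14. -35. -43.  nan  nan  nan]
scene 500 [  54.   49.   34.    0.   -1.   -2.   -1.   -1.   -1.   -1.   -1.   -7.  -57. -118. -160. -161. -170.   nan   nan]
mug-ish [630. 192.  40.] [760. 365. 107.] [708. 316.  77.]
foot [ 482. -233.] corner [ 461. -204.]
foot [ 482. -233.] corner [ 461. -204.]
```

```bash
python3 -c "
import cv2,numpy as np
a=cv2.imread('pics/ov_top.png');b=cv2.imread('pics/ov_scene.png')
a=cv2.resize(a,(400,345));b=cv2.resize(b,(400,320));b=cv2.copyMakeBorder(b,0,25,0,0,0)
cv2.imwrite('pics/ov.png',np.hstack([a,b]))"
```

```text
(no output)
```

View pics/ov.png

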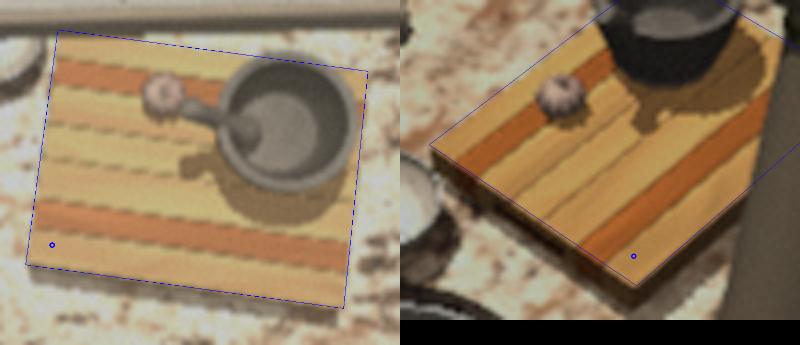

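```bash
python3 -m creep '[{"grip":85,"linear":[0,0,0],"rot":[0,0,0.1255]},{"grip":85,"linear":[0,0,0],"rot":[0,0,0.1255]},{"grip":85,"linear":[0,0,0],"rot":[0,0,0.1255]},{"grip":85,"linear":[0,0,0],"rot":[0,0,0.1255]},{"grip":85,"linear":[0,0,0],"rot":[0,0,0.1255]},{"grip":85,"linear":[0,0,0],"rot":[0,0,0.1255]}]'; python3 -m creep '[{"grip":85,"linear":[0,-35,0],"rot":[0,0,0]},{"grip":85,"linear":[0,-35,0],"rot":[0,0,0]},{"grip":85,"linear":[0,-35,0],"rot":[0,0,0]},{"grip":85,"linear":[0,-35,0],"rot":[0,0,0]},{"grip":85,"linear":[0,-35,0],"rot":[0,0,0]},{"grip":85,"linear":[0,-35,0],"rot":[0,0,0]},{"grip":85,"linear":[0,-35,0],"rot":[0,0,0]},{"grip":85,"linear":[0,-35,0],"rot":[0,0,0]},{"grip":85,"linear":[0,-35,0],"rot":[0,0,0]},{"grip":85,"linear":[0,-35,0],"rot":[0,0,0]},{"grip":85,"linear":[0,-35,0],"rot":[0,0,0]},{"grip":85,"linear":[0,-35,0],"rot":[0,0,0]}]'
```

```text
time_s: 0.6
eef_pos: [155.5, -501.3, 231.0]
ee_rot: [-0.0, 0.974, -0.226, -0.0]
force: [0.8, 0.1, -0.2]
grip_width: 0.998
time_s: 1.6
eef_pos: [338.1, -121.4, 231.3]
ee_rot: [0.0, 0.975, -0.223, 0.0]
force: [1.2, -0.8, 0.8]
grip_width: 0.993
```

```bash
python3 -m creep '[{"grip":70,"linear":[2.8,-34,0],"rot":[0,0,0]},{"grip":70,"linear":[2.8,-34,0],"rot":[0,0,0]},{"grip":70,"linear":[2.8,-34,0],"rot":[0,0,0]},{"grip":70,"linear":[2.8,-34,10],"rot":[0,0,0]},{"grip":70,"linear":[2.8,-34,10],"rot":[0,0,0]},{"grip":70,"linear":[2.8,-34,20],"rot":[0,0,0]},{"grip":70,"linear":[2.8,-34,20],"rot":[0,0,0]},{"grip":70,"linear":[2.8,-34,20],"rot":[0,0,0]},{"grip":70,"linear":[2.8,-34,20],"rot":[0,0,0]},{"grip":70,"linear":[2.8,-34,20],"rot":[0,0,0]},{"grip":70,"linear":[0,-37,20],"rot":[0,0,0]},{"grip":70,"linear":[0,0,20],"rot":[0,0,0]}]'
python3 - <<'E'
from h import *
from rig import sensors
import cv2
s=sensors.sense();print(s["eef_pos"],s["joints"])
p,d=imaging.capture("scene")
x0,y0,x1,y1=175,230,275,330
im=cv2.resize(p[y0:y1,x0:x1,::-1],None,fx=6,fy=6,interpolation=cv2.INTER_CUBIC)
q=px("scene",s["eef_pos"]);cv2.circle(im,tuple(((q-[x0,y0]+.5)*6).astype(int)),4,(255,0,0),2)
e=s["eef_pos"].copy();e[2]=8;q=px("scene",e);cv2.circle(im,tuple(((q-[x0,y0]+.5)*6).astype(int)),4,(0,255,0),2)
cv2.imwrite("pics/g1.png",im)
E
```

```text
time_s: 2.6
eef_pos: [528.0, 208.4, 70.0]
ee_rot: [-0.001, 0.975, -0.221, 0.001]
force: [0.9, 0.3, -0.4]
grip_width: 0.818
[528.04332551 208.43374879  69.96990586] [1.69179720e-01 5.76040055e-01 1.55448455e+00 1.15347890e-03
 1.00952768e+00 2.18515786e+00]
```

View pics/g1.png

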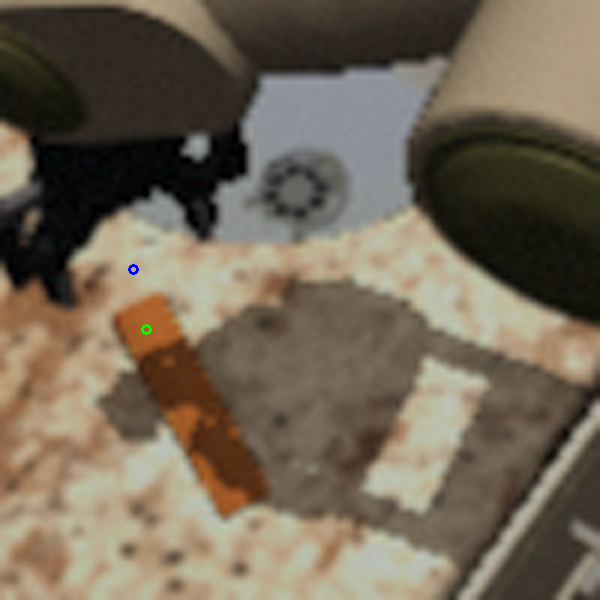

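The green mark (planned grasp) sits on the shim about 12 mm from the butt edge, with the fingers straddling it. Lowering.

```bash
python3 -m creep '[{"grip":70,"linear":[0,0,15],"rot":[0,0,0]},{"grip":70,"linear":[0,0,15],"rot":[0,0,0]},{"grip":70,"linear":[0,0,15],"rot":[0,0,0]},{"grip":70,"linear":[0,0,12],"rot":[0,0,0]},{"grip":70,"linear":[0,0,7],"rot":[0,0,0]},{"grip":70,"linear":[0,0,2],"rot":[0,0,0]},{"grip":70,"linear":[0,0,0],"rot":[0,0,0]}]'
python3 -m creep '[{"grip":20,"linear":[0,0,0],"rot":[0,0,0]},{"grip":20,"linear":[0,0,0],"rot":[0,0,0]},{"grip":20,"linear":[0,0,0],"rot":[0,0,0]},{"grip":20,"linear":[0,0,0],"rot":[0,0,0]},{"grip":20,"linear":[0,0,0],"rot":[0,0,0]},{"grip":20,"linear":[0,0,0],"rot":[0,0,0]},{"grip":20,"linear":[0,0,0],"rot":[0,0,0]},{"grip":20,"linear":[0,0,0],"rot":[0,0,0]}]' 40
python3 - <<'E'
from h import *
import cv2
p,d=imaging.capture("scene")
x0,y0,x1,y1=175,230,275,330
cv2.imwrite("pics/g2.png",cv2.resize(p[y0:y1,x0:x1,::-1],None,fx=6,fy=6,interpolation=cv2.INTER_CUBIC))
E
```

```text
time_s: 3.23
eef_pos: [526.7, 203.8, 5.5]
ee_rot: [0.0, 0.975, -0.223, -0.0]
force: [0.0, -0.2, -0.1]
grip_width: 0.818
time_s: 3.9
eef_pos: [527.2, 204.2, 6.4]
ee_rot: [-0.0, 0.975, -0.223, 0.001]
force: [-0.6, 1.4, 5.3]
grip_width: 0.336
```

View pics/g2.png

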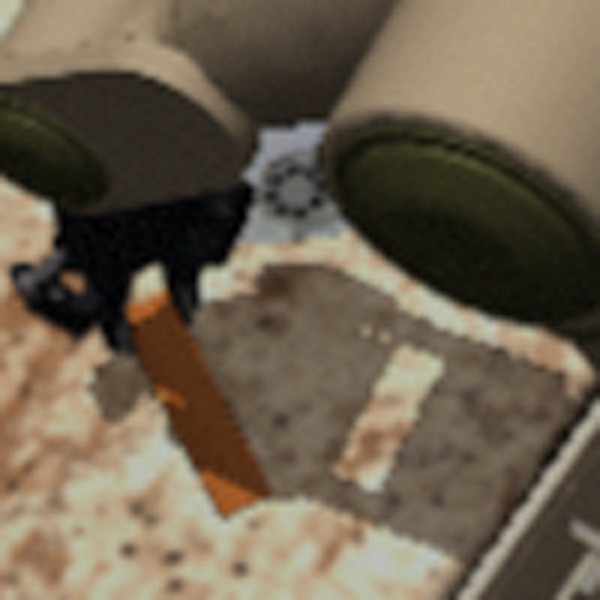

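Gripped (28.7 mm reading on the 30 mm shim). Shim flat corresponds to TCP z ≈ 6.4. Lift and turn.

```bash
python3 -m creep '[{"grip":20,"linear":[0,0,-15],"rot":[0,0,0]},{"grip":20,"linear":[0,0,-15],"rot":[0,0,0]},{"grip":20,"linear":[0,0,-15],"rot":[0,0,0]},{"grip":20,"linear":[0,0,0],"rot":[0,0,-0.1]},{"grip":20,"linear":[0,0,0],"rot":[0,0,-0.12]},{"grip":20,"linear":[0,0,0],"rot":[0,0,-0.12]},{"grip":20,"linear":[0,0,0],"rot":[0,0,-0.12]},{"grip":20,"linear":[0,0,0],"rot":[0,0,-0.12]},{"grip":20,"linear":[0,0,0],"rot":[0,0,-0.12]},{"grip":20,"linear":[0,0,0],"rot":[0,0,-0.12]},{"grip":20,"linear":[0,0,0],"rot":[0,0,-0.12]},{"grip":20,"linear":[0,0,0],"rot":[0,0,-0.12]}]'
python3 -m creep '[{"grip":20,"linear":[0,0,0],"rot":[0,0,-0.12]},{"grip":20,"linear":[0,0,0],"rot":[0,0,-0.12]},{"grip":20,"linear":[0,0,0],"rot":[0,0,-0.12]},{"grip":20,"linear":[0,0,0],"rot":[0,0,-0.12]},{"grip":20,"linear":[0,0,0],"rot":[0,0,-0.12]},{"grip":20,"linear":[0,0,0],"rot":[0,0,-0.12]},{"grip":20,"linear":[0,0,0],"rot":[0,0,-0.08]},{"grip":20,"linear":[0,0,0],"rot":[0,0,0]}]'
python3 - <<'E'
from rig import sensors
import numpy as np
s=sensors.sense();q=s["ee_rot"];phi=2*np.arctan2(q[2],q[1]);print(phi,s["joints"])
d=np.array([507.9,-71.9])-s["eef_pos"][:2]
print(d@[np.cos(phi),np.sin(phi)],d@[np.sin(phi),-np.cos(phi)])
E
```

```text
time_s: 4.95
eef_pos: [526.6, 204.0, 50.5]
ee_rot: [-0.0, 0.953, 0.304, -0.0]
force: [-0.5, 0.5, -1.9]
grip_width: 0.337
time_s: 5.62
eef_pos: [526.7, 204.0, 50.5]
ee_rot: [0.0, 0.76, 0.649, 0.0]
force: [-0.2, -0.8, -0.9]
grip_width: 0.334
1.413619159379488 [ 1.62212762e-01  5.99510404e-01  1.57518655e+00 -4.56422767e-06
  9.66874394e-01  3.19392521e-01]
-275.4687915229511 24.66543954135438
```

```bash
python3 -m creep '[{"grip":20,"linear":[-15,1,0],"rot":[0,0,0]},{"grip":20,"linear":[-25,2.5,0],"rot":[0,0,0]},{"grip":20,"linear":[-30,3,0],"rot":[0,0,0]},{"grip":20,"linear":[-30,3,0],"rot":[0,0,0]},{"grip":20,"linear":[-30,3,0],"rot":[0,0,0]},{"grip":20,"linear":[-30,3,0],"rot":[0,0,0]},{"grip":20,"linear":[-30,3,0],"rot":[0,0,0]},{"grip":20,"linear":[-30,3,10],"rot":[0,0,0]},{"grip":20,"linear":[-25,2.5,10],"rot":[0,0,0]},{"grip":20,"linear":[-10,1,10],"rot":[0,0,0]},{"grip":20,"linear":[0,0,5],"rot":[0,0,0]},{"grip":20,"linear":[0,0,0],"rot":[0,0,0]}]'
python3 - <<'E'
from h import *
from rig import sensors
import cv2
s=sensors.sense();print(s["joints"])
for n,(x0,y0,x1,y1) in dict(scene=(190,140,310,240),top=(190,160,310,250)).items():
    p,d=imaging.capture(n)
    cv2.imwrite(f"pics/h1{n}.png",cv2.resize(p[y0:y1,x0:x1,::-1],None,fx=6,fy=6,interpolation=cv2.INTER_CUBIC))
E
```

```text
time_s: 6.62
eef_pos: [510.1, -51.1, 14.4]
ee_rot: [-0.001, 0.762, 0.648, -0.0]
force: [0.3, 0.9, 0.3]
grip_width: 0.335
[-3.28733931e-01  5.70882688e-01  1.75512453e+00  3.39461814e-04
  8.17837538e-01 -1.67013010e-01]
```

View pics/h1scene.png

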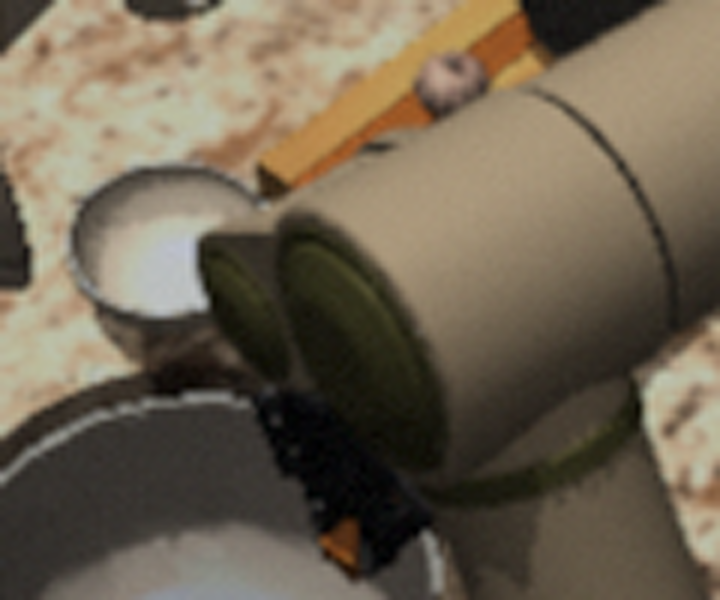

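View pics/h1top.png

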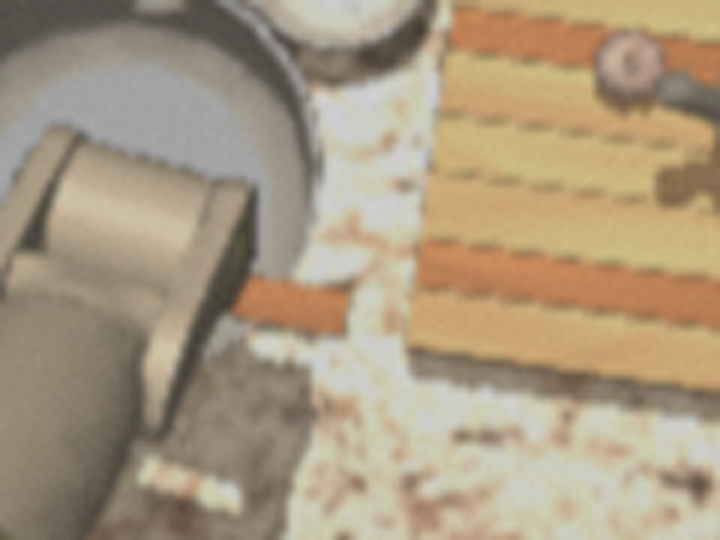

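The top view shows the shim tip at crop (348,310), heading for the block's near-left corner region. I'll check its lateral alignment.

```bash
python3 - <<'E'
from h import *
from rig import sensors
u=np.array([-0.1616,-0.9868]);n_=np.array([0.9868,-0.1616]);F=np.array([481.6,-232.7])
for z,a in((9,(350,287)),(9,(346,334)),(12,(258,280)),(12,(243,322)),(56,(410,346)),(56,(415,242))):
    P=w("top",(a[0]+.5)/6-.5+190,(a[1]+.5)/6-.5+160,z)
    print(P,"along to foot",(P[:2]-F)@u,"lat(x)",(P[:2]-F)@n_)
e=sensors.sense()["eef_pos"][:2];print("tcp",(e-F)@u,(e-F)@n_)
E
```

```text
[ 506.86486508 -170.6321737     9.        ] along to foot -65.33133318478426 lat(x) 14.901208126683047
[ 475.5207773  -167.26433202    9.        ] along to foot -63.5895147750952 lat(x) -16.5733809066187
[ 512.77302319 -109.60626043   12.        ] along to foot -126.50646275848622 lat(x) 10.869590972414308
[484.97665308 -99.18698263  12.        ] along to foot -132.29631268231788 lat(x) -18.24362234583256
[ 461.93890223 -209.21924615   56.        ] along to foot -19.993574499668888 lat(x) -23.196061104731324
[ 529.52626748 -214.25463582   56.        ] along to foot -25.946770194589728 lat(x) 44.312869894513895
tcp -184.56999142862693 -0.6274581956654242
```

Lateral error is about 1 mm. Lower onto the worktop, then advance to just before the earliest bite.

```bash
python3 -m creep '[{"grip":20,"linear":[0,0,4],"rot":[0,0,0]},{"grip":20,"linear":[0,0,2],"rot":[0,0,0]},{"grip":20,"linear":[0,0,1.5],"rot":[0,0,0]},{"grip":20,"linear":[0,0,0],"rot":[0,0,0]},{"grip":20,"linear":[0,0,0],"rot":[0,0,0]}]'; python3 -c "
from rig import sensors;print(sensors.sense()['force'])"
```

```text
time_s: 7.13
eef_pos: [510.8, -51.5, 8.0]
ee_rot: [-0.0, 0.761, 0.648, -0.0]
force: [-0.6, -0.6, -0.3]
grip_width: 0.34
[-0.55666823 -0.55262112 -0.32021394]
```

```bash
python3 -m creep '[{"grip":20,"linear":[-2,0,1],"rot":[0,0,0]},{"grip":20,"linear":[-6,0,0.5],"rot":[0,0,0]},{"grip":20,"linear":[-8,0,0],"rot":[0,0,0]},{"grip":20,"linear":[-8,0,0],"rot":[0,0,0]},{"grip":20,"linear":[-8,0,0],"rot":[0,0,0]},{"grip":20,"linear":[-8,0,0],"rot":[0,0,0]},{"grip":20,"linear":[-6,0,0],"rot":[0,0,0]},{"grip":20,"linear":[-4,0,0],"rot":[0,0,0]},{"grip":20,"linear":[0,0,0],"rot":[0,0,0]},{"grip":20,"linear":[0,0,0],"rot":[0,0,0]}]';python3 - <<'E'
from h import *
from rig import sensors
import cv2
s=sensors.sense();print(s["force"])
x0,y0,x1,y1=(190,160,310,250)
p,d=imaging.capture("top")
cv2.imwrite(f"pics/i1top.png",cv2.resize(p[y0:y1,x0:x1,::-1],None,fx=6,fy=6,interpolation=cv2.INTER_CUBIC))
E
```

```text
time_s: 7.97
eef_pos: [502.8, -101.2, 6.5]
ee_rot: [-0.0, 0.761, 0.648, 0.0]
force: [0.1, -0.4, -0.4]
grip_width: 0.332
[ 0.13337246 -0.38347788 -0.38073944]
```

View pics/i1top.png

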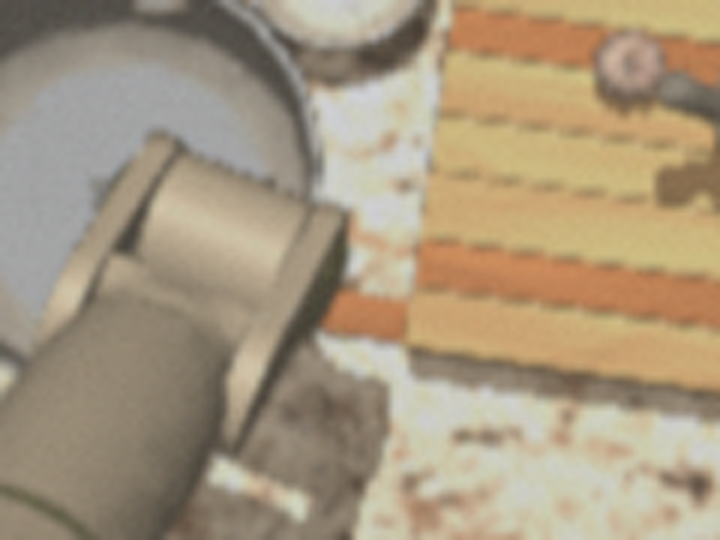

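```bash
python3 -m creep '[{"grip":20,"linear":[-3,0,0],"rot":[0,0,0]},{"grip":20,"linear":[-3,0,0],"rot":[0,0,0]},{"grip":20,"linear":[-3,0,0],"rot":[0,0,0]},{"grip":20,"linear":[-3,0,0],"rot":[0,0,0]},{"grip":20,"linear":[-2,0,0],"rot":[0,0,0]},{"grip":20,"linear":[-1,0,0],"rot":[0,0,0]}]'; for i in 1 2 3; do python3 -m creep '[{"grip":20,"linear":[-1,0,0],"rot":[0,0,0]},{"grip":20,"linear":[-1,0,0],"rot":[0,0,0]},{"grip":20,"linear":[-1,0,0],"rot":[0,0,0]}]'|egrep "eef|force"; done
```

```text
time_s: 8.52
eef_pos: [500.4, -116.2, 6.5]
ee_rot: [0.0, 0.761, 0.648, -0.0]
force: [0.3, -1.2, -0.5]
grip_width: 0.342
eef_pos: [499.9, -118.9, 6.5]
force: [-0.7, 0.4, 0.2]
eef_pos: [499.4, -121.9, 6.5]
force: [0.1, 0.1, -0.5]
eef_pos: [499.0, -124.9, 6.5]
force: [0.1, 0.4, -0.8]
```

```bash
python3 -m creep '[{"grip":20,"linear":[-1,0,0],"rot":[0,0,0]},{"grip":20,"linear":[-1,0,0],"rot":[0,0,0]},{"grip":20,"linear":[-1,0,0],"rot":[0,0,0]}]'|egrep "eef|force"
```

```text
eef_pos: [498.5, -127.8, 6.5]
force: [-0.8, -0.5, -0.9]
```

```bash
python3 -m creep '[{"grip":20,"linear":[-1,0,0],"rot":[0,0,0]},{"grip":20,"linear":[-1,0,0],"rot":[0,0,0]},{"grip":20,"linear":[-1,0,0],"rot":[0,0,0]}]'|egrep "eef|force"
```

```text
eef_pos: [498.0, -130.8, 6.5]
force: [1.3, 1.9, -0.9]
```

```bash
python3 -m creep '[{"grip":20,"linear":[-1,0,0],"rot":[0,0,0]},{"grip":20,"linear":[0,0,0],"rot":[0,0,0]}]'|egrep "eef|force"
```

```text
eef_pos: [497.8, -131.6, 6.4]
force: [-0.3, 0.5, -0.3]
```

```bash
python3 -m creep '[{"grip":20,"linear":[-1,0,0],"rot":[0,0,0]},{"grip":20,"linear":[0,0,0],"rot":[0,0,0]}]'|egrep "eef|force"
```

```text
eef_pos: [497.6, -132.2, 6.4]
force: [0.8, 4.0, 0.5]
```

```bash
python3 -m creep '[{"grip":20,"linear":[0,0,0],"rot":[0,0,0]}]'|egrep "time|eef|force"
```

```text
time_s: 10.18
eef_pos: [497.6, -132.2, 6.4]
force: [0.9, 4.8, 0.9]
```

```bash
python3 -m creep '[{"grip":20,"linear":[-1,0,0],"rot":[0,0,0]},{"grip":20,"linear":[0,0,0],"rot":[0,0,0]}]'|egrep "eef|force"
```

```text
eef_pos: [497.4, -132.9, 6.4]
force: [1.4, 7.7, 0.5]
```

Drag is now about 7.7 N, within the good-fit range. Checking that it holds.

```bash
python3 -m creep '[{"grip":20,"linear":[0,0,0],"rot":[0,0,0]},{"grip":20,"linear":[0,0,0],"rot":[0,0,0]},{"grip":20,"linear":[0,0,0],"rot":[0,0,0]}]'|egrep "eef|force"; python3 - <<'E'
from h import *
import cv2
x0,y0,x1,y1=(190,150,360,240)
p,d=imaging.capture("top");p0=np.load("top0.npz")["p"]
g=lambda a:cv2.cvtColor(a[145:240,255:360],cv2.COLOR_RGB2GRAY).astype(np.float32)
print("shift px",cv2.phaseCorrelate(g(p0),g(p),cv2.createHanningWindow((105,95),cv2.CV_32F)))
cv2.imwrite(f"pics/j1top.png",cv2.resize(p[y0:y1,x0:x1,::-1],None,fx=4.5,fy=4.5,interpolation=cv2.INTER_CUBIC))
E
```

```text
eef_pos: [497.4, -132.9, 6.4]
force: [2.0, 6.5, 0.6]
shift px ((-0.007741162807597846, -0.046791567770718245), 0.9108575049465821)
```

View pics/j1top.png

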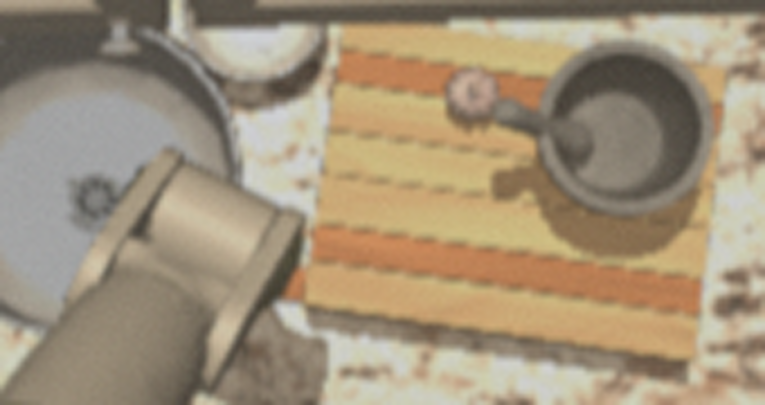

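Block unmoved (under 0.05 px), drag about 7 N. Release.

```bash
python3 -m creep '[{"grip":50,"linear":[0,0,0],"rot":[0,0,0]},{"grip":60,"linear":[0,0,0],"rot":[0,0,0]},{"grip":60,"linear":[0,0,0],"rot":[0,0,0]},{"grip":60,"linear":[0,0,0],"rot":[0,0,0]},{"grip":60,"linear":[0,0,0],"rot":[0,0,0]},{"grip":60,"linear":[0,0,0],"rot":[0,0,0]}]'
python3 -m creep '[{"grip":60,"linear":[0,0,-5],"rot":[0,0,0]},{"grip":60,"linear":[0,0,-10],"rot":[0,0,0]},{"grip":60,"linear":[0,0,-20],"rot":[0,0,0]},{"grip":60,"linear":[0,0,-30],"rot":[0,0,0]},{"grip":60,"linear":[0,0,-30],"rot":[0,0,0]},{"grip":0,"linear":[5,0,-15],"rot":[0,0,0]},{"grip":0,"linear":[5,0,0],"rot":[0,0,0]},{"grip":0,"linear":[0,0,0],"rot":[0,0,0]},{"grip":0,"linear":[0,0,0],"rot":[0,0,0]},{"grip":0,"linear":[0,0,0],"rot":[0,0,0]}]'
python3 - <<'E'
from h import *
from rig import sensors
import cv2
s=sensors.sense();q=s["ee_rot"];phi=2*np.arctan2(q[2],q[1])
for T in([481.6,-232.7],):
    d=np.array(T)-s["eef_pos"][:2]
    print("force",s["force"],"to press",d@[np.cos(phi),np.sin(phi)],d@[np.sin(phi),-np.cos(phi)])
x0,y0,x1,y1=(190,150,360,240)
p,d=imaging.capture("top")
cv2.imwrite(f"pics/k1top.png",cv2.resize(p[y0:y1,x0:x1,::-1],None,fx=4.5,fy=4.5,interpolation=cv2.INTER_CUBIC))
E
```

```text
time_s: 11.15
eef_pos: [497.5, -133.8, 6.5]
ee_rot: [0.0, 0.761, 0.648, -0.0]
force: [0.8, 0.3, -1.8]
grip_width: 0.701
time_s: 11.98
eef_pos: [498.6, -123.6, 115.5]
ee_rot: [-0.001, 0.761, 0.648, -0.0]
force: [0.7, -0.1, 0.2]
grip_width: 0.008
force [ 0.70042158 -0.05617616  0.20443099] to press -110.42583955292015 0.6119241371606883
```

View pics/k1top.png

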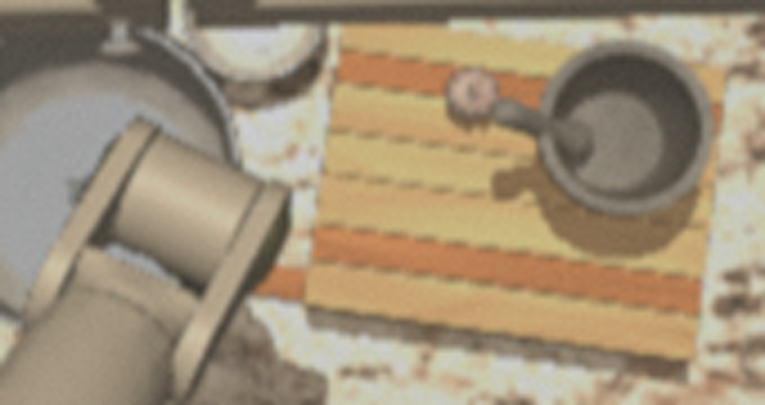

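The shim stays under the foot (crop 280,282), fingers shut and clear. Move over the press spot.

```bash
python3 -m creep '[{"grip":0,"linear":[-15,0,0],"rot":[0,0,0]},{"grip":0,"linear":[-25,0,0],"rot":[0,0,0]},{"grip":0,"linear":[-25,0,0],"rot":[0,0,0]},{"grip":0,"linear":[-25,0,5],"rot":[0,0,0]},{"grip":0,"linear":[-20,0,15],"rot":[0,0,0]},{"grip":0,"linear":[0,0,15],"rot":[0,0,0]},{"grip":0,"linear":[0,0,10],"rot":[0,0,0]},{"grip":0,"linear":[0,0,5],"rot":[0,0,0]},{"grip":0,"linear":[0,0,0],"rot":[0,0,0]},{"grip":0,"linear":[0,0,0],"rot":[0,0,0]}]'
```

```text
time_s: 12.87
eef_pos: [481.8, -231.9, 66.6]
ee_rot: [-0.0, 0.761, 0.649, -0.0]
force: [0.4, 0.5, -0.0]
grip_width: -0.0
```

```bash
python3 -m creep '[{"grip":0,"linear":[0,0,2],"rot":[0,0,0]},{"grip":0,"linear":[0,0,2],"rot":[0,0,0]},{"grip":0,"linear":[0,0,1],"rot":[0,0,0]},{"grip":0,"linear":[0,0,0],"rot":[0,0,0]}]'|egrep "eef|force"
```

```text
eef_pos: [481.6, -232.2, 61.5]
force: [-0.5, -0.4, -0.5]
```

```bash
python3 -m creep '[{"grip":0,"linear":[0,0,1],"rot":[0,0,0]},{"grip":0,"linear":[0,0,1],"rot":[0,0,0]},{"grip":0,"linear":[0,0,1],"rot":[0,0,0]},{"grip":0,"linear":[0,0,1],"rot":[0,0,0]},{"grip":0,"linear":[0,0,0],"rot":[0,0,0]}]'|egrep "eef|force"
```

```text
eef_pos: [481.5, -232.3, 57.3]
force: [-0.9, 0.3, 0.0]
```

```bash
python3 -m creep '[{"grip":0,"linear":[0,0,0.7],"rot":[0,0,0]},{"grip":0,"linear":[0,0,0.5],"rot":[0,0,0]},{"grip":0,"linear":[0,0,0],"rot":[0,0,0]}]'|egrep "eef|force"
```

```text
eef_pos: [481.6, -232.3, 56.2]
force: [-0.2, -0.8, 0.0]
```

```bash
python3 -m creep '[{"grip":0,"linear":[0,0,0.5],"rot":[0,0,0]},{"grip":0,"linear":[0,0,0.5],"rot":[0,0,0]},{"grip":0,"linear":[0,0,0],"rot":[0,0,0]}]'|egrep "eef|force"
```

```text
eef_pos: [481.7, -232.4, 56.0]
force: [-2.5, 1.5, 7.5]
```

```bash
python3 -m creep '[{"grip":0,"linear":[0,0,0.4],"rot":[0,0,0]},{"grip":0,"linear":[0,0,0.4],"rot":[0,0,0]},{"grip":0,"linear":[0,0,0],"rot":[0,0,0]}]'|egrep "eef|force"
```

```text
eef_pos: [481.7, -232.4, 55.9]
force: [-5.3, 3.4, 15.2]
```

15 N reached and the TCP sinks no further, so the corner is carried. Hold, look, and lift off.

```bash
python3 -m creep '[{"grip":0,"linear":[0,0,0],"rot":[0,0,0]},{"grip":0,"linear":[0,0,0],"rot":[0,0,0]},{"grip":0,"linear":[0,0,0],"rot":[0,0,0]},{"grip":0,"linear":[0,0,0],"rot":[0,0,0]},{"grip":0,"linear":[0,0,0],"rot":[0,0,0]},{"grip":0,"linear":[0,0,0],"rot":[0,0,0]}]'|egrep "eef|force"
python3 -m creep '[{"grip":0,"linear":[0,0,-0.5],"rot":[0,0,0]},{"grip":0,"linear":[0,0,-0.5],"rot":[0,0,0]},{"grip":0,"linear":[0,0,-1],"rot":[0,0,0]},{"grip":0,"linear":[0,0,-4],"rot":[0,0,0]},{"grip":0,"linear":[0,0,-15],"rot":[0,0,0]},{"grip":0,"linear":[0,0,-30],"rot":[0,0,0]},{"grip":0,"linear":[10,0,-35],"rot":[0,0,0]},{"grip":0,"linear":[35,0,-20],"rot":[0,0,0]},{"grip":0,"linear":[35,0,-20],"rot":[0,0,0]},{"grip":0,"linear":[35,0,0],"rot":[0,0,0]},{"grip":0,"linear":[35,0,0],"rot":[0,0,0]},{"grip":0,"linear":[35,0,0],"rot":[0,0,0]}]'
python3 -m creep '[{"grip":0,"linear":[35,0,0],"rot":[0,0,0]},{"grip":0,"linear":[35,0,0],"rot":[0,0,0]},{"grip":0,"linear":[35,0,0],"rot":[0,0,0]},{"grip":0,"linear":[35,0,0],"rot":[0,0,0]},{"grip":0,"linear":[0,0,0],"rot":[0,0,0]},{"grip":0,"linear":[0,0,0],"rot":[0,0,0]}]'
python3 - <<'E'
from h import *
import cv2
x0,y0,x1,y1=(190,150,360,240)
p,d=imaging.capture("top");p0=np.load("top0.npz")["p"]
g=lambda a:cv2.cvtColor(a[145:240,255:360],cv2.COLOR_RGB2GRAY).astype(np.float32)
print("shift px",cv2.phaseCorrelate(g(p0),g(p),cv2.createHanningWindow((105,95),cv2.CV_32F)))
a=cv2.resize(p[y0:y1,x0:x1,::-1],None,fx=4.5,fy=4.5,interpolation=cv2.INTER_CUBIC)[:, :400]
s,_=imaging.capture("scene")
b=cv2.resize(s[150:240,230:320,::-1],(400,400),interpolation=cv2.INTER_CUBIC)
cv2.imwrite("pics/l1.png",np.hstack([a[:400],b]))
E
```

```text
eef_pos: [481.7, -232.4, 55.9]
force: [-4.9, 3.6, 14.8]
time_s: 15.87
eef_pos: [511.1, -48.1, 181.1]
ee_rot: [0.0, 0.761, 0.648, 0.0]
force: [0.3, -0.6, 0.9]
grip_width: -0.0
time_s: 16.37
eef_pos: [533.3, 89.9, 180.4]
ee_rot: [-0.0, 0.76, 0.649, -0.0]
force: [-0.6, -0.4, 0.5]
grip_width: 0.003
shift px ((0.008892661908348032, -0.06634777139638004), 0.934292917634234)
```

View pics/l1.png

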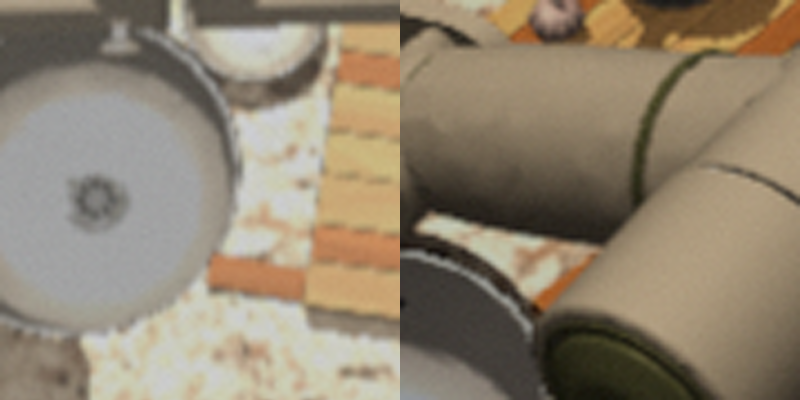

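The top view shows the shim lying under the near-left corner (crop 208–304, 255–298), about 47 mm of it beneath the block. The block has not moved (0.07 px, about 0.3 mm) and the arm is clear. Handing in.

```bash
python3 -c "
from rig import ctrl;print(ctrl.finish_job())"
```

```text
the job is handed in; nothing more can be done
None
```

The shim is under the short near-left foot and let go, the corner is press-tested, and the job is handed in at about 16.5 s of the 54 s allowed. No verdict is reported.

- **Shim:** I gripped it near the butt and slid it in thin end first from the block's left side. Drag first rose about 30 mm past the foot's outer edge, and I stopped at 6.5 to 7.7 N. The block had not moved at that point.
- **Press test:** with closed fingers above the short foot I held about 15 N for half a second. The fingers sank only about 0.1 mm as the force went from 7.5 to 15 N, so the corner did not give. There was also about 6 N of sideways force during the press.
- **Final check:** the top view showed the block shifted by about 0.07 px (roughly 0.3 mm), the mortar still in place and the arm clear of everything. About 47 mm of the shim lies beneath the block.
- **Not checked directly:** I judged tilt only from these shifts and forces. In the last scene-camera picture the arm hid the corner, and I did not look at the bowl and mug again, though I worked clear of both.

No check failed. The two cameras did disagree by up to about 7 mm in y on the block's position, so I used an average. The bite and the press both came where that average predicted.

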